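# Seat a controller board in the flashing jig and hold the pins down

## Task

Get the controller board on the flashing jig ready for programming: push its tray over the blue plate until it is fully home, flat against both rear stops and against the side stop rail on the robot's left, and only then draw the red pull bar out toward the robot until the yellow pointers stand in the green bands of the scales (not on into the red), which lowers the contact pins onto the board. A spring pulls the bar back, so finish while still holding it there, with the board still home, for as long as the programming runs; leave the other things on the table alone.

Things in the scene. Friction and masses are not known exactly. Their poses are not given: they have to be found in the camera images.
- jig: Flashing jig, fixed: grey housing 200 mm deep (x) x 280 wide (y), 42 high, with a 222 mm wide blue plate on it, top face 45 mm above the table. Origin at table height, 75 mm behind the housing's front face. x points from the pull bar (front, robot side) to the pin gantry (rear), y left, z up. The plate has no walls at its front or right.
- rear_stops (a point): On the jig (jig x 65, y 0, z 57 mm): midway between the two steel rear stops, on the plane of their front faces, at their tops, 12 mm above the blue plate. Each stop is 28 mm wide; their middles stand 34 mm to either side of this point.
- side_stop (a point): On the jig (jig x 26, y 50, z 57 mm): middle of the inner (right) face of the steel side stop rail, at its top, 12 mm above the blue plate. The rail is 72 mm long along jig x.
- gantry (a point): On the jig (jig x 67, y 0, z 108 mm): top middle of the gantry's bridge, 20 mm deep (x) x 230 wide, 8 thick, on two columns (radius 10 mm) at y +-100. Below it the black pin head, jig x 55 to 79, underside 83 and pin tips 71 mm above the table; it sinks 0.375 mm per mm of draw. Upright cam plates at y +-118, jig x 47 to 127, up to z 105, move forward with the bar.
- tray: The board to register: green controller board in a black tray, loose on the blue plate, 80 mm (x) x 100 (y) x 14 high, about 0.12 kg, sliding easily; header and terminal near its front edge rise to 23 mm; brass pads along its rear (+x) edge. Origin: centre of underside; axes as the jig's when home. It starts 15 to 28 mm short of the rear stops, 10 to 25 mm right of the side rail, turned up to 9 degrees.
- home (a point): Point on the jig (jig x 25, y 0, z 45 mm) where the tray's origin is when the tray is home against all stops.
- pull_bar (a point): Red pull bar in front of the jig, on two rods (radius 5 mm, at y +-45, 30 mm up): 14 mm thick (x), 124 long (y), from 18 to 58 mm above the table. This point: its centre, 38 mm above the table, at jig x -125, y 0 when in; then 43 mm clear between it and the housing, so it can be pinched across its thickness from above. Axes as the jig's; it draws out along -x.
- draw (a joint): How far the pull bar is drawn out, in m: 0 fully in; 0.032 puts the pointers in the middle of the green bands (0.028 to 0.036); red from 0.040; end of travel 0.050. The return spring pulls with about 6 N when in and 12.5 N at the green band, and takes the bar back when it is let go.
- pointer (a point): Tip of the right-hand yellow pointer, 44 mm above the table; it moves with the pull bar. An identical pointer and scale are on the left.
- mark (a point): Middle of the green band (8 mm wide) on the right-hand white scale, on top of the housing at its right edge; 32 mm in front of the pointer when the bar is in. The red zone starts 8 mm farther to the front.
- spare_tray: Bystander: a finished board of the same kind on the table to the left of the jig. Origin: centre of underside.
- servo: Bystander: small black servo motor, 54 x 20 x 42 mm, on the table in front of the jig, left of the pull bar. Origin: centre of underside.
- driver: Bystander: screwdriver with yellow handle, 160 mm long, 26 mm thick, lying along its x axis on the table to the right of the jig. Origin: underside at mid-length.
- water: Bystander: clear water bottle, 64 mm across, 200 mm high. Origin: centre of underside.
- walker: Bystander: four-legged walking robot, about 220 x 130 x 190 mm, standing on the table. Origin: on the table under its middle.
Things that resemble listed ones, but are neither listed nor needed, are in the scene too. What is shaped like the tray but brown or pink is not meant.

How it is judged:
By the outcome, as a careful person would: the job done as asked, in the order asked, and still so for the second after the job is handed in, while the arm keeps its last pose, push and grip.
It also fails if it takes over 66 s, if anything falls off the work surface, if the arm or the gripper's body presses on something with over 40 N, if the wrist force passes 120 N, or if a joint passes its speed limit or range.

## Robot

A 6-joint arm with a two-finger parallel gripper is mounted at the origin on the work surface. World frame = base frame: x ahead of the robot, y to its left, z up, the work surface at z = 0. Lengths are in m, angles in rad, forces in N, time in s.
With the tool pointing down it reaches from about 0.35 to 0.775 m from the base axis. Payload 7.3 kg.
Tool frame: the origin (TCP) lies on the centre line of the jaws, within the pads' length; the fingertips stand 11 mm ahead of it and the grasp point (between the pads) lies 8 mm behind it; y points along the fingers, z is the direction in which the jaws open and shut, and the axes are right-handed (so a half turn about y gives the same grasp; the last joint's range is limited). The gripper opens to 92 mm and grips with 3 to 60 N. Pads are 19 mm wide; open, the fingers measure 130 mm over their backs; the gripper's body (75 mm by 190 mm) begins 47 mm behind the grasp point.
Start: joints at [-1.291, 0.342, 1.524, -0, 1.275, -0.146], TCP at [0.217, -0.478, 0.238] pointing down, gripper open.
Joint ranges: [-2.53, 2.53], [-0.77, 2.02], [0.04, 2.7], [-1, 4.14], [0.28, 2.66], [-3.11, 3.11]. Speed limits (rad/s): [2.57, 2.57, 3.14, 3.14, 3.14, 3.14].

## Interface

Orientations are given as [roll, pitch, yaw] about the fixed x, y, z axes, in that order (R = Rz(yaw) Ry(pitch) Rx(roll)).
In Python, from cell import robot, cams gives the robot as it stands.
- The arm moves only by the tool apply_moves, never from a script. Its argument "plan" is a list of rows, each a list of 7 numbers: the shift along the tool's x, y, z in m, then the turn, a rotation vector about the tool's x, y, z in degrees, then the gripper command: -1 is fully open, 1 is shut, values between are in proportion. A call has exactly 5 rows; each row is the pose to reach, as a shift and turn from the pose commanded when the call began, along the tool's axes at that moment; what a row does not reach only later rows make up. A row lasts 1/8 s, in which the tool goes at most 62.5 mm and 10.7 degrees, less where a joint would pass 70% of its speed; a pose out of reach is approached as far as the arm can. A call with a gripper value outside its range is refused whole. The fingers move at their own pace and stop on an object; "squeeze" is the grip in N (left out, the last holds). Time passes only in rows, so rows that repeat a pose let the fingers close, or fill a call up. It gives the time, the measured TCP pose, the force and the opening at its end, in the units of the state.
- robot.observe(): the state, without advancing time (a new reading comes with each control period).
- cams.read_camera(name): name is "scene" or "top" or "wrist"; returns the picture (420x560x3 uint8, blue, green, red); there is no depth.
- cams.calibration(name): a dict with "fx", "fy", "cx", "cy" (pixels), "extrinsics" (4x4, takes a point from world to camera coordinates); the wrist camera has in their place "T_tool_cam" (4x4, takes a point from camera to tool coordinates, whose origin is the TCP and whose axes are the tool frame's). Camera axes: x right, y up, looking along -z (the intrinsics and any distortion apply to the point x, -y, -z); pixel columns grow to the right and rows downward; lengths in m; the calibration is good to about 2 mm. A picture is of the moment at which its call begins: read the wrist's pose just before it. calibration takes no time and is no camera call.
- robot.hand_in(): hands the job in, once; it reports no verdict.
The state is a dict: "time": time; "qpos": joint angles; "qvel": joint speeds; "joint_efforts": joint torques, N m; "tool_pos": TCP position; "tool_rot": TCP orientation; "contact_force": force on the tool from outside, world axes, zero at the start; "torque": the same for the moment, N m; "opening": finger opening in m.
Only numpy, scipy, OpenCV 4.12 (cv2) and the standard library are available. Lean on these libraries where they do the work, as an engineer would, in place of code of your own. Each camera call takes 0.05 s, during which the arm holds its last target. There are 200 camera calls.

## Working session

There is one attempt and no reset: what is moved stays moved. The work goes in short steps, Python scripts to look and compute and a tool call to move; the robot and the scene stay as the last step left them, time stands still between calls to the robot, and variables do not carry over. Pictures are saved under pics/ and viewed, about 8 in all and at most 12, crops included, and the job is handed in when it is done.

Besides the shell and the picture viewer there is one more tool, called after ">>>" in YAML: its name, and indented under it one key for each argument. apply_moves: Moves the arm, as the interface text tells. Its arguments: {"type":"object","properties":{"plan":{"type":"array","items":{"type":"array","items":{"type":"number"}}},"squeeze":{"type":"number"}},"required":["plan"]}

```bash
mkdir -p pics; ls; python3 - <<'E'
from cell import robot,cams
import cv2,numpy as np
s=robot.observe();print(s)
a=cams.read_camera("scene");b=cams.read_camera("top")
cv2.imwrite("pics/scene.png",a);cv2.imwrite("pics/top.png",b)
for n in("scene","top","wrist"):print(n,cams.calibration(n))
E
```

```text
pics
{'time': 0.0, 'qpos': array([-1.29098790e+00,  3.42693917e-01,  1.52501267e+00,  2.18286173e-05,
        1.27539354e+00, -1.46001263e-01]), 'qvel': array([ 7.37280868e-04, -6.89257187e-05, -2.22719783e-03,  1.62101455e-04,
        2.44622204e-04, -2.54458474e-04]), 'joint_efforts': array([ 1.03308135e-03, -4.31243491e+01, -2.44219673e+01,  7.16590066e-02,
        5.57850022e-02, -1.21453668e-04]), 'tool_pos': array([ 0.21677324, -0.47773267,  0.23706142]), 'tool_rot': array([-1.57228473e+00,  2.39964598e-04, -2.71578951e+00]), 'contact_force': array([-0.67720605,  0.45859376, -0.85600862]), 'torque': array([-0.04335313, -0.01435789,  0.05375983]), 'opening': 0.0920647679470617}
scene {'fx': 381.14390333137203, 'fy': 381.14390333137203, 'cx': 280.7191859351944, 'cy': 208.34477855230762, 'extrinsics': array([[ 0.82556557,  0.56430123, -0.00236725, -0.45416964],
       [-0.43628938,  0.6409352 ,  0.63154861,  0.20876688],
       [ 0.35790092, -0.52035198,  0.77533267, -1.31039426],
       [ 0.        ,  0.        ,  0.        ,  1.        ]])}
top {'fx': 382.05530922303063, 'fy': 3
[... 191 characters left out ...]
1, -7.17760517e-04,  2.12421630e-01,
        -5.62829119e-01],
       [-2.12421407e-01,  3.73669089e-04,  9.77178083e-01,
        -1.09873207e+00],
       [ 0.00000000e+00,  0.00000000e+00,  0.00000000e+00,
         1.00000000e+00]])}
wrist {'fx': 327.24789207547997, 'fy': 327.24789207547997, 'cx': 277.9533605703215, 'cy': 208.84952339399194, 'T_tool_cam': array([[ 1.43065530e-03, -9.59127831e-01, -2.82969534e-01,
        -7.63146056e-02],
       [-1.53333357e-04,  2.82969610e-01, -9.59128863e-01,
        -1.45283129e-01],
       [ 9.99998965e-01,  1.41557146e-03,  2.57765683e-04,
         1.30285700e-03],
       [ 0.00000000e+00,  0.00000000e+00,  0.00000000e+00,
         1.00000000e+00]])}
```

View pics/scene.png

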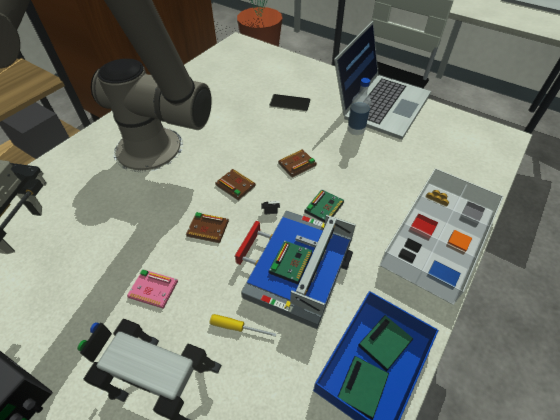

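View pics/top.png

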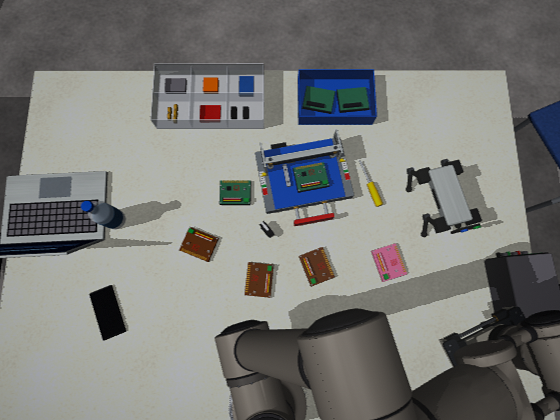

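The tray that is meant is the green board on the blue plate, at top (311,177) and scene (291,262). The other green ones don't fit: the spare at top (236,192) stands on the table left of the jig, and two lie in the blue bin at (319,99) and (353,99). The brown and pink ones are excluded by the task. Next I'll enlarge the crops to confirm this.

```bash
python3 - <<'E'
import cv2,numpy as np
b=cv2.imread("pics/top.png")[125:233,245:365];a=cv2.imread("pics/scene.png")[200:330,230:360]
A=cv2.resize(b,(660,594),interpolation=cv2.INTER_CUBIC)
cv2.imwrite("pics/topc.png",A)
cv2.imwrite("pics/scenec.png",cv2.resize(a,(600,600),interpolation=cv2.INTER_CUBIC))
E
```

```text
(no output)
```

View pics/topc.png

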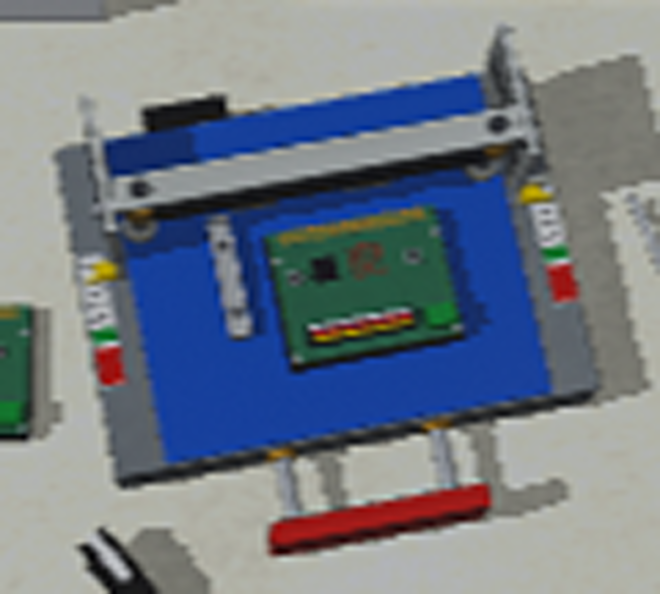

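View pics/scenec.png

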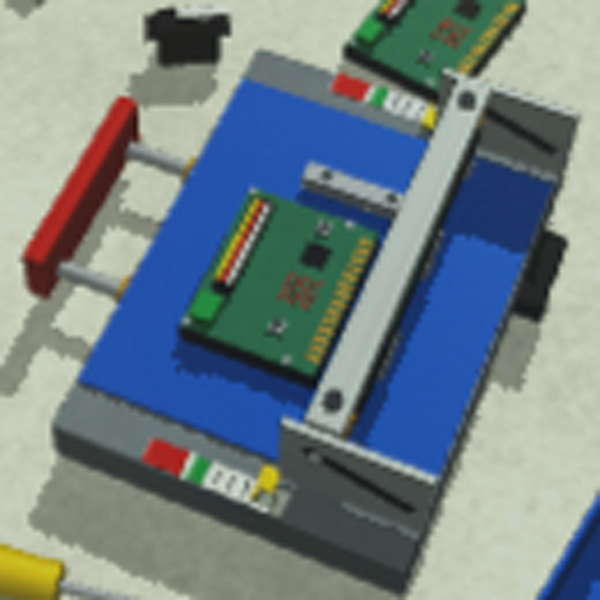

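The crops confirm it: the green board with brass pads to the rear, between the side rail (top crop 230,280) and under the bridge. Now a pose fit from both views.

```bash
cat > h.py <<'E'
import numpy as np
from scipy.spatial.transform import Rotation as R
from scipy.optimize import least_squares
from cell import robot,cams
C={n:cams.calibration(n) for n in("scene","top","wrist")}
def ext(n,s=None):
    if n!="wrist": return C[n]["extrinsics"]
    T=np.eye(4);T[:3,:3]=R.from_euler("xyz",s["tool_rot"]).as_matrix();T[:3,3]=s["tool_pos"]
    return np.linalg.inv(T@C["wrist"]["T_tool_cam"])
def proj(n,P,E):
    c=C[n];p=np.atleast_2d(P)@E[:3,:3].T+E[:3,3]
    return np.c_[c["cx"]+c["fx"]*p[:,0]/-p[:,2],c["cy"]-c["fy"]*p[:,1]/-p[:,2]]
def place(v,P): # v=x,y,yaw,z
    P=np.atleast_2d(P)/1000.
    return P@R.from_euler("z",v[2]).as_matrix().T+[v[0],v[1],v[3]]
def fit(obs,x0): # obs: list of (cam,E,localpts mm,pixels)
    f=lambda v:np.concatenate([(proj(n,place(v,P),E)-p).ravel() for n,E,P,p in obs])
    r=least_squares(f,x0,loss="soft_l1",f_scale=1);return r.x,f(r.x).reshape(-1,2)
E
python3 - <<'E'
from h import *
T=lambda L:np.array(L)/5.5+[245,125]
S=lambda L:np.array(L)*130/600+[230,200]
J=[("top",ext("top"),[(-75,140,42),(-75,-140,42),(-75,111,45),(-75,-111,45),(-132,-62,58),(-118,62,58),(-118,-62,58),(57,115,108),(57,-115,108)],
 T([(118,475),(595,388),(165,462),(552,392),(490,508),(270,527),(487,487),(117,205),(527,140)])),
 ("scene",ext("scene"),[(-75,111,45),(-75,-111,45),(-75,140,42),(-75,-140,42),(57,115,108),(77,115,108),(-132,62,58),(-132,-62,58)],
 S([(245,82),(80,382),(260,50),(55,425),(445,75),(490,85),(118,98),(25,260)]))]
v,r=fit(J,[.6,-.1,.1,0]);print("jig",v.round(4),np.degrees(v[2]));print(r.round(1).tolist())
c=[(40,50,14),(40,-50,14),(-40,-50,14),(-40,50,14)]
t,r=fit([("top",ext("top"),c,T([(265,235),(440,207),(465,333),(290,365)])),("scene",ext("scene"),c,S([(378,235),(315,378),(182,330),(255,190)]))],[.65,-.1,.1,.045])
print("tray",t.round(4),np.degrees(t[2]));print(r.round(1).tolist())
d=t[:2]-v[:2];cc,s=np.cos(v[2]),np.sin(v[2]);print("tray in jig mm",1e3*(cc*d[0]+s*d[1]),1e3*(-s*d[0]+cc*d[1]),np.degrees(t[2]-v[2]))
E
```

```text
jig [ 0.6611 -0.1134  0.1878 -0.005 ] 10.762334486726488
[[-0.8, 0.3], [0.7, -0.3], [-0.1, 0.7], [-0.4, 0.4], [0.2, -1.0], [-0.7, -1.4], [-0.3, -1.6], [-0.9, 1.0], [-0.7, -0.7], [-1.2, -0.5], [-1.4, -0.2], [-0.4, -0.3], [-1.3, 1.0], [2.8, 1.0], [0.4, 1.3], [0.1, -0.5], [-1.1, -0.0]]
tray [ 0.6698 -0.1304  0.1867  0.0401] 10.698827879718058
[[-0.6, -0.6], [-1.2, -1.2], [-0.2, 0.1], [-0.0, 0.1], [0.6, 0.1], [-0.3, 1.2], [-1.5, -0.0], [-1.3, -0.4]]
tray in jig mm 5.392535267489412 -18.317690864838585 -0.06350660700842974
```

Jig found at about (0.661, -0.113), yaw 10.8°. The tray is about 20 mm short of the stops, 18 mm right of the rail, and nearly square. Fitted heights come out within 5 mm of the text's. I'll move above it for a close look with the wrist camera.

```bash
cat >> h.py <<'E'
JIG=[.6611,-.1134,.1878]
def tojig(p):
    d=np.array(p[:2])-JIG[:2];c,s=np.cos(JIG[2]),np.sin(JIG[2])
    return (1e3*np.array([c*d[0]+s*d[1],-s*d[0]+c*d[1],p[2]])).round(1)
def rel(jx,jy,z,yaw=0,s=None):
    "shift along tool axes and turn (rotvec, deg) to jig x,y mm, z m, yaw (deg) relative to jig"
    s=s or robot.observe();A=R.from_euler("xyz",s["tool_rot"])
    t=place([*JIG,0],[jx,jy,0])[0];t[2]=z
    B=R.from_euler("xyz",[-np.pi/2,0,JIG[2]+np.radians(yaw)])
    print("at jig",tojig(s["tool_pos"]),"t",s["time"],"F",s["contact_force"].round(1),"open",s["opening"])
    print("shift",A.inv().apply(t-s["tool_pos"]).round(4),"turn",(A.inv()*B).as_rotvec(degrees=True).round(1))
E
python3 -c "
from h import *
rel(-10,-10,.25)"
```

```text
at jig [-504.6 -275.   237.1] t 0.1 F [ 0.7  0.5 -0.3] open 0.0917242872037493
shift [-0.5431 -0.0126 -0.141 ] turn [-0.000e+00 -1.664e+02 -1.000e-01]
```

>>> apply_moves:
  plan:
    - [-0.055,-0.003,-0.014,0,-10,0,-1]
    - [-0.11,-0.005,-0.028,0,-20,0,-1]
    - [-0.165,-0.008,-0.042,0,-30,0,-1]
    - [-0.22,-0.01,-0.056,0,-40,0,-1]
    - [-0.275,-0.0126,-0.07,0,-50,0,-1]

```text
time: 0.72
tool_pos: [0.4395, -0.2994, 0.2501]
tool_rot: [-1.571, 0.0, -1.837]
contact_force: [0.2, -0.7, 0.6]
opening: 0.0921
```

```bash
python3 -c "
from h import *
rel(-10,-10,.25)"
```

```text
at jig [-252.4 -141.3  250.1] t 0.725 F [ 0.2 -0.7  0.6] open 0.09213133344739166
shift [-2.244e-01  1.000e-04  1.601e-01] turn [   0. -116.   -0.]
```

>>> apply_moves:
  plan:
    - [-0.045,0,0.032,0,-10,0,-1]
    - [-0.09,0,0.064,0,-20,0,-1]
    - [-0.135,0,0.096,0,-30,0,-1]
    - [-0.18,0,0.128,0,-40,0,-1]
    - [-0.224,0,0.16,0,-50,0,-1]

```text
time: 1.35
tool_pos: [0.6538, -0.1267, 0.2498]
tool_rot: [-1.571, 0.0, -0.965]
contact_force: [0.8, -1.2, 0.3]
opening: 0.0919
```

>>> apply_moves:
  plan:
    - [0,0,0,0,-10,0,0]
    - [0,0,0,0,-20,0,0]
    - [0,0,0,0,-30,0,0]
    - [0,0,0,0,-40,0,0]
    - [0,0,0,0,-50,0,0]

```text
time: 1.98
tool_pos: [0.6526, -0.128, 0.2496]
tool_rot: [-1.571, 0.001, -0.092]
contact_force: [-0.3, -0.5, 0.1]
opening: 0.0483
```

>>> apply_moves:
  plan:
    - [0,0,0,0,-10,0,0]
    - [0,0,0,0,-16,0,0]
    - [0,0,0,0,-16,0,0]
    - [0,0,0,0,-16,0,0]
    - [0,0,0,0,-16,0,0]

```text
time: 2.6
tool_pos: [0.6527, -0.1281, 0.2502]
tool_rot: [-1.571, 0.0, 0.18]
contact_force: [-1.1, 0.2, -1.4]
opening: 0.0459
```

```bash
python3 - <<'E'
from h import *
import cv2
s=robot.observe();a=cams.read_camera("wrist");cv2.imwrite("pics/w1.png",a)
print(s["tool_pos"],s["tool_rot"],s["qpos"]);np.save("w1.npy",ext("wrist",s))
rel(-10,-10,.25)
cv2.imwrite("pics/w1b.png",cv2.resize(a,(800,600),interpolation=cv2.INTER_CUBIC))
E
```

```text
[ 0.65273673 -0.12805114  0.25020701] [-1.57074619e+00  1.73882136e-04  1.80306302e-01] [-3.08808784e-01  6.03694061e-01  1.06220958e+00 -3.76050478e-05
  1.47586606e+00 -2.05990784e+00]
at jig [-11.  -12.9 250.2] t 2.65 F [-0.1  0.1 -0.1] open 0.045641496226892835
shift [0.0009 0.0002 0.0029] turn [ 0.  -0.4 -0. ]
```

View pics/w1b.png

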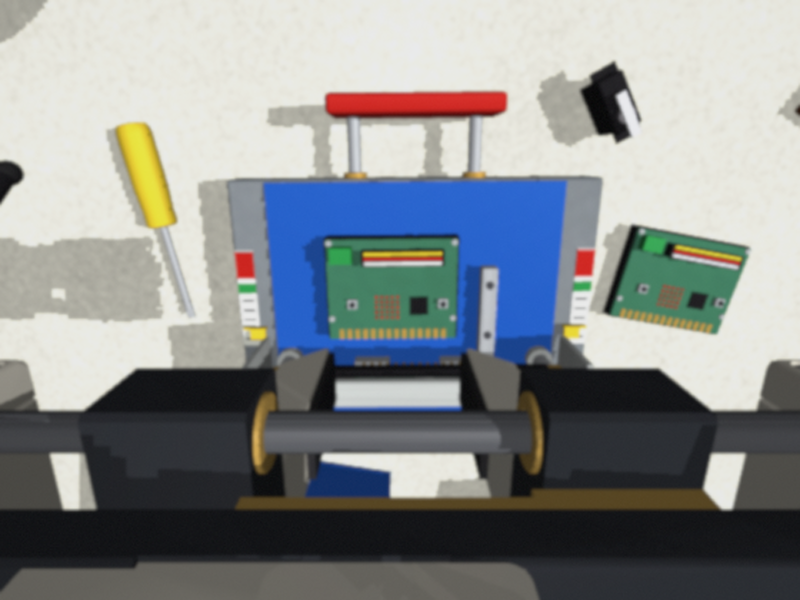

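```bash
python3 - <<'E'
from h import *
E=np.load("w1.npy");W=lambda L:np.array(L)*.7
J=[("wrist",E,[(-75,-111,45),(-75,111,45),(-75,-140,42),(-75,140,42),(-132,-62,58),(-132,62,58),(-10,50,57),(65,-48,57),(65,-20,57)],
 W([(264,181),(566,181),(230,179),(602,178),(326,95),(507,94),(480,268),(355,358),(390,358)]))]
v,r=fit(J,[*JIG,0]);print("jig",v.round(4),np.degrees(v[2]));print(r.round(1).tolist())
c=[(-40,-50,14),(-40,50,14),(40,50,14),(40,-50,14)]
t,r=fit([("wrist",E,c,W([(323,237),(459,235),(458,339),(329,340)]))],[.67,-.13,.18,.045])
print("tray",t.round(4),np.degrees(t[2]));print(r.round(1).tolist())
d=t[:2]-v[:2];cc,s=np.cos(v[2]),np.sin(v[2]);print("tray in jig mm",1e3*(cc*d[0]+s*d[1]),1e3*(-s*d[0]+cc*d[1]),np.degrees(t[2]-v[2]))
E
```

```text
jig [ 0.6627 -0.1136  0.1815 -0.0093] 10.39991537725872
[[1.9, -0.9], [-1.3, -1.4], [-0.5, 0.5], [-0.5, 0.5], [0.2, -0.3], [0.2, 0.0], [0.7, -0.1], [-0.0, 0.7], [-0.2, 0.6]]
tray [ 0.6701 -0.13    0.1942  0.0426] 11.127584274069449
[[-0.3, 0.3], [0.7, 0.2], [-0.2, -0.6], [-0.1, -0.0]]
tray in jig mm 4.379804543023934 -17.484828833956115 0.7276688968107291
```

```bash
sed -i 's/^JIG=.*/JIG=[.662,-.1135,.185]/' h.py; python3 -c "
from h import *
rel(-60,-17,.061)"
```

```text
at jig [-11.8 -12.6 250.2] t 2.65 F [-0.1  0.1 -0.1] open 0.045641496226892835
shift [-0.0482  0.1892 -0.0046] turn [ 0.  -0.3 -0. ]
```

>>> apply_moves:
  plan:
    - [-0.048,0.01,-0.0046,0,-0.3,0,0]
    - [-0.048,0.07,-0.0046,0,-0.3,0,0]
    - [-0.048,0.13,-0.0046,0,-0.3,0,0]
    - [-0.048,0.175,-0.0046,0,-0.3,0,0]
    - [-0.048,0.189,-0.0046,0,-0.3,0,0]

```text
time: 3.28
tool_pos: [0.6048, -0.1407, 0.0585]
tool_rot: [-1.568, 0.004, 0.186]
contact_force: [0.3, 1.0, 1.1]
opening: 0.046
```

>>> apply_moves:
  plan:
    - [0.006,0,0,0,0,0,0]
    - [0.012,0,0,0,0,0,0]
    - [0.018,0,0,0,0,0,0]
    - [0.024,0,0,0,0,0,0]
    - [0.03,0,0,0,0,0,0]

```text
time: 3.9
tool_pos: [0.6364, -0.1357, 0.0618]
tool_rot: [-1.571, -0.001, 0.187]
contact_force: [0.1, 0.7, -1.3]
opening: 0.0458
```

```bash
python3 - <<'E'
from h import *
import cv2
rel(-60,-17,.061)
s=robot.observe();a=cams.read_camera("wrist");np.save("w2.npy",ext("wrist",s))
cv2.imwrite("pics/w2.png",cv2.resize(a,(800,600),interpolation=cv2.INTER_CUBIC))
E
```

```text
at jig [-29.2 -17.1  61.8] t 3.9 F [ 0.1  0.7 -1.3] open 0.04577037961539229
shift [-0.0308  0.0007  0.0001] turn [0.  0.1 0. ]
```

View pics/w2.png

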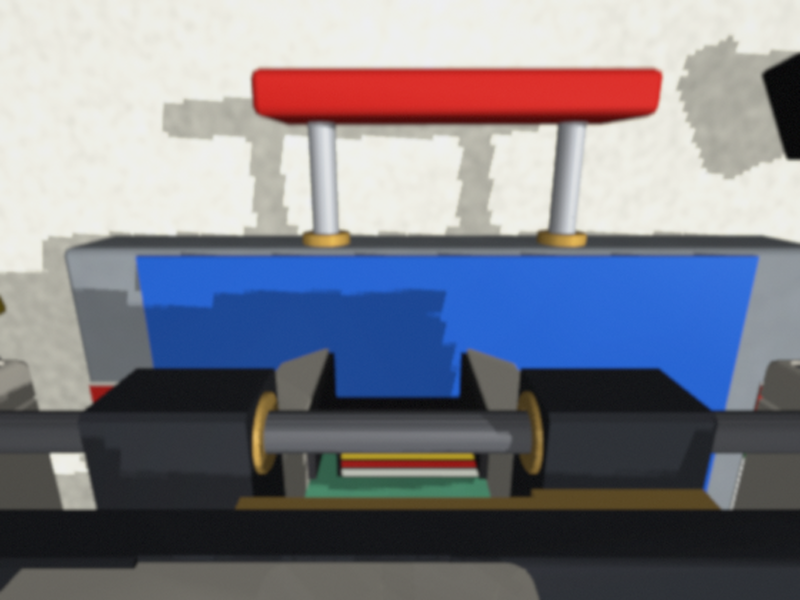

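The fingers are in contact with the tray's front edge and stand clear of the rail; the bar is centred at w2 pixel (457,95). Now around to the right side with closed fingers.

>>> apply_moves:
  plan:
    - [-0.018,0,0,0,0,0,0]
    - [-0.018,0,-0.045,0,0,0,1]
    - [-0.018,0,-0.088,0,0,0,1]
    - [-0.018,0,-0.088,0,0,0,1]
    - [0.0,0,-0.088,0,0,0,1]

```text
time: 4.58
tool_pos: [0.6514, -0.2225, 0.0611]
tool_rot: [-1.57, 0.001, 0.185]
contact_force: [0.2, 0.2, 0.0]
opening: 0.0105
```

>>> apply_moves:
  plan:
    - [0.022,0,0,0,0,0,1]
    - [0.043,0,0,0,0,0,1]
    - [0.043,0,0.007,0,0,0,1]
    - [0.043,0,0.014,0,0,0,1]
    - [0.043,0,0.019,0,0,0,1]

```text
time: 5.2
tool_pos: [0.6901, -0.1948, 0.0614]
tool_rot: [-1.57, 0.001, 0.187]
contact_force: [-0.3, 0.4, 0.0]
opening: 0.0004
```

```bash
python3 -c "
from h import *
rel(14,-69,.061)"
```

```text
at jig [ 12.7 -85.1  61.4] t 5.2 F [-0.3  0.4  0. ] open 0.00038496681721215844
shift [0.0013 0.0004 0.016 ] turn [-0.   0.1 -0. ]
```

>>> apply_moves:
  plan:
    - [0,0,0.003,0,0,0,1]
    - [0,0,0.006,0,0,0,1]
    - [0,0,0.009,0,0,0,1]
    - [0,0,0.012,0,0,0,1]
    - [0,0,0.014,0,0,0,1]

```text
time: 5.82
tool_pos: [0.6884, -0.1817, 0.0614]
tool_rot: [-1.571, -0.0, 0.187]
contact_force: [-0.4, -0.2, 0.9]
opening: 0.0005
```

>>> apply_moves:
  plan:
    - [0,0,0.0005,0,0,0,1]
    - [0,0,0.001,0,0,0,1]
    - [0,0,0.0015,0,0,0,1]
    - [0,0,0.002,0,0,0,1]
    - [0,0,0.0025,0,0,0,1]

```text
time: 6.45
tool_pos: [0.6879, -0.1794, 0.0614]
tool_rot: [-1.571, -0.0, 0.187]
contact_force: [0.8, -1.0, 1.4]
opening: 0.0006
```

>>> apply_moves:
  plan:
    - [0,0,0.0005,0,0,0,1]
    - [0,0,0.001,0,0,0,1]
    - [0,0,0.0015,0,0,0,1]
    - [0,0,0.002,0,0,0,1]
    - [0,0,0.002,0,0,0,1]

```text
time: 7.08
tool_pos: [0.6875, -0.1773, 0.0614]
tool_rot: [-1.571, -0.0, 0.187]
contact_force: [0.2, -0.0, 1.4]
opening: 0.0005
```

>>> apply_moves:
  plan:
    - [0,0,0.0005,0,0,0,1]
    - [0,0,0.001,0,0,0,1]
    - [0,0,0.0015,0,0,0,1]
    - [0,0,0.002,0,0,0,1]
    - [0,0,0.002,0,0,0,1]

```text
time: 7.7
tool_pos: [0.6871, -0.1753, 0.0613]
tool_rot: [-1.571, -0.0, 0.187]
contact_force: [-0.2, -1.5, 1.4]
opening: 0.0002
```

```bash
python3 - <<'E'
from h import *
import cv2
rel(14,-69,.061)
a=cams.read_camera("wrist")
b=cams.read_camera("scene")[200:330,230:360]
cv2.imwrite("pics/w3.png",np.hstack([cv2.resize(a[:,:],(400,300)),cv2.resize(b,(400,300))]))
cv2.imwrite("pics/s3.png",cv2.resize(b,(600,600),interpolation=cv2.INTER_CUBIC))
E
```

```text
at jig [ 13.3 -65.4  61.3] t 7.7 F [-0.2 -1.5  1.4] open 0.00018847611476189118
shift [ 0.0007  0.0003 -0.0036] turn [0.  0.1 0. ]
```

View pics/s3.png

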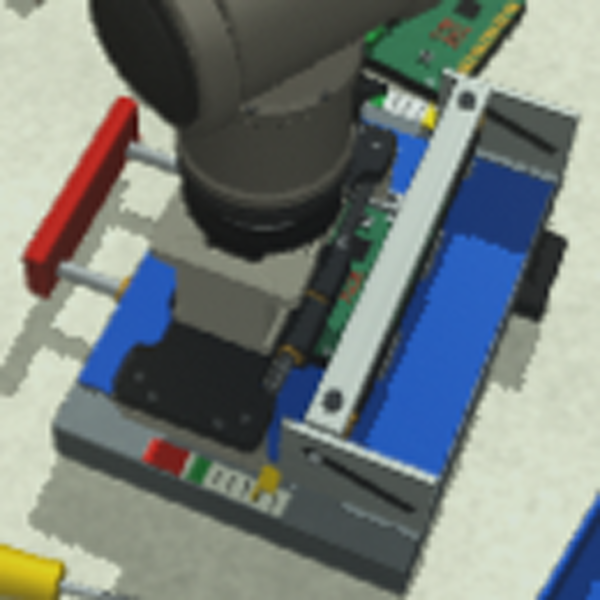

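The scene crop shows the tray close to the rail, and the gripper body clear of the bridge. I'll keep pushing in fine steps until the force rises.

>>> apply_moves:
  plan:
    - [0,0,0.0005,0,0,0,1]
    - [0,0,0.001,0,0,0,1]
    - [0,0,0.0015,0,0,0,1]
    - [0,0,0.002,0,0,0,1]
    - [0,0,0.002,0,0,0,1]

```text
time: 8.43
tool_pos: [0.6867, -0.1733, 0.0613]
tool_rot: [-1.571, 0.0, 0.187]
contact_force: [0.1, -0.5, 1.3]
opening: 0.0003
```

>>> apply_moves:
  plan:
    - [0,0,0.0005,0,0,0,1]
    - [0,0,0.001,0,0,0,1]
    - [0,0,0.0015,0,0,0,1]
    - [0,0,0.002,0,0,0,1]
    - [0,0,0.002,0,0,0,1]

```text
time: 9.05
tool_pos: [0.6865, -0.1717, 0.0614]
tool_rot: [-1.571, -0.0, 0.187]
contact_force: [1.0, -2.4, 0.5]
opening: 0.0003
```

>>> apply_moves:
  plan:
    - [0,0,0.0005,0,0,0,1]
    - [0,0,0.001,0,0,0,1]
    - [0,0,0.001,0,0,0,1]
    - [0,0,0.001,0,0,0,1]
    - [0,0,0.001,0,0,0,1]

```text
time: 9.68
tool_pos: [0.6865, -0.171, 0.0617]
tool_rot: [-1.572, -0.001, 0.187]
contact_force: [1.4, -5.0, 2.4]
opening: 0.0007
```

>>> apply_moves:
  plan:
    - [0,0,-0.005,0,0,0,1]
    - [-0.01,0,-0.02,0,0,0,1]
    - [-0.066,0,-0.02,0,0,0,1]
    - [-0.066,0,0.02,0,0,0,0]
    - [-0.066,0,0.06,0,0,0,0]

```text
time: 10.3
tool_pos: [0.6086, -0.1243, 0.061]
tool_rot: [-1.57, 0.001, 0.184]
contact_force: [0.5, -0.5, 0.9]
opening: 0.0162
```

>>> apply_moves:
  plan:
    - [0.008,0,0,0,0,0,0]
    - [0.016,0,0,0,0,0,0]
    - [0.02,0,0,0,0,0,0]
    - [0.024,0,0,0,0,0,0]
    - [0.026,0,0,0,0,0,0]

```text
time: 10.92
tool_pos: [0.6357, -0.1195, 0.0611]
tool_rot: [-1.571, 0.001, 0.186]
contact_force: [-5.4, -2.8, 1.7]
opening: 0.0463
```

```bash
python3 -c "
from h import *
rel(-24,0,.061)"
```

```text
at jig [-27.   -1.   61.1] t 10.925 F [-5.4 -2.8  1.7] open 0.04629855791014997
shift [0.003 0.    0.001] turn [ 0.   0.1 -0.1]
```

>>> apply_moves:
  plan:
    - [0.0005,0,0,0,0,0,0]
    - [0.001,0,0,0,0,0,0]
    - [0.0015,0,0,0,0,0,0]
    - [0.002,0,0,0,0,0,0]
    - [0.002,0,0,0,0,0,0]

```text
time: 11.55
tool_pos: [0.6357, -0.1192, 0.061]
tool_rot: [-1.57, 0.005, 0.187]
contact_force: [-8.8, -3.5, 2.4]
opening: 0.0457
```

Firm contact against the rear stops (9 N, no motion). Repeat the side push, in case the tray came off the rail.

>>> apply_moves:
  plan:
    - [-0.022,0,0,0,0,0,1]
    - [-0.022,0,-0.045,0,0,0,1]
    - [-0.022,0,-0.084,0,0,0,1]
    - [0.0,0,-0.084,0,0,0,1]
    - [0.038,0,-0.084,0,0,0,1]

```text
time: 12.18
tool_pos: [0.691, -0.1951, 0.0617]
tool_rot: [-1.571, -0.001, 0.184]
contact_force: [1.7, 0.1, 0.4]
opening: 0.0019
```

>>> apply_moves:
  plan:
    - [0,0,0.012,0,0,0,1]
    - [0,0,0.018,0,0,0,1]
    - [0,0,0.021,0,0,0,1]
    - [0,0,0.023,0,0,0,1]
    - [0,0,0.0245,0,0,0,1]

```text
time: 12.8
tool_pos: [0.6861, -0.1709, 0.062]
tool_rot: [-1.572, -0.001, 0.186]
contact_force: [0.2, -4.2, 0.8]
opening: -0.0001
```

```bash
python3 -c "
from h import *
rel(13,-61,.061)"
```

```text
at jig [ 13.2 -60.9  62. ] t 12.8 F [ 0.2 -4.2  0.8] open -7.162534210904635e-05
shift [-0.0002  0.001  -0.0001] turn [0.1 0.1 0. ]
```

>>> apply_moves:
  plan:
    - [0,0,-0.012,0,0,0,1]
    - [0,-0.05,-0.015,0,0,0,1]
    - [0,-0.11,0.01,0,0,0,0]
    - [0.001,-0.15,0.04,0,0,0,0]
    - [0.002,-0.188,0.056,0,0,0,0]

```text
time: 13.42
tool_pos: [0.6776, -0.1139, 0.2514]
tool_rot: [-1.571, -0.001, 0.187]
contact_force: [0.4, -0.2, -0.1]
opening: 0.0263
```

>>> apply_moves:
  plan:
    - [0,0,0,0,0,0,0]
    - [0,0,0,0,0,0,0]
    - [0,0,0,0,0,0,0]
    - [0,0,0,0,0,0,0]
    - [0,0,0,0,0,0,0]

```text
time: 14.05
tool_pos: [0.6775, -0.1149, 0.2486]
tool_rot: [-1.57, 0.001, 0.186]
contact_force: [-0.3, -0.7, 0.4]
opening: 0.0461
```

```bash
python3 - <<'E'
from h import *
import cv2
rel(-125,0,.053,90)
s=robot.observe();a=cams.read_camera("wrist");np.save("w4.npy",ext("wrist",s))
cv2.imwrite("pics/w4.png",cv2.resize(a[100:260,190:390],(800,640),interpolation=cv2.INTER_CUBIC)[:600])
E
```

```text
at jig [ 15.   -4.2 248.6] t 14.05 F [-0.3 -0.7  0.4] open 0.04606787926848337
shift [-0.1398  0.1957  0.0043] turn [ -0.1 -89.9  -0. ]
```

View pics/w4.png

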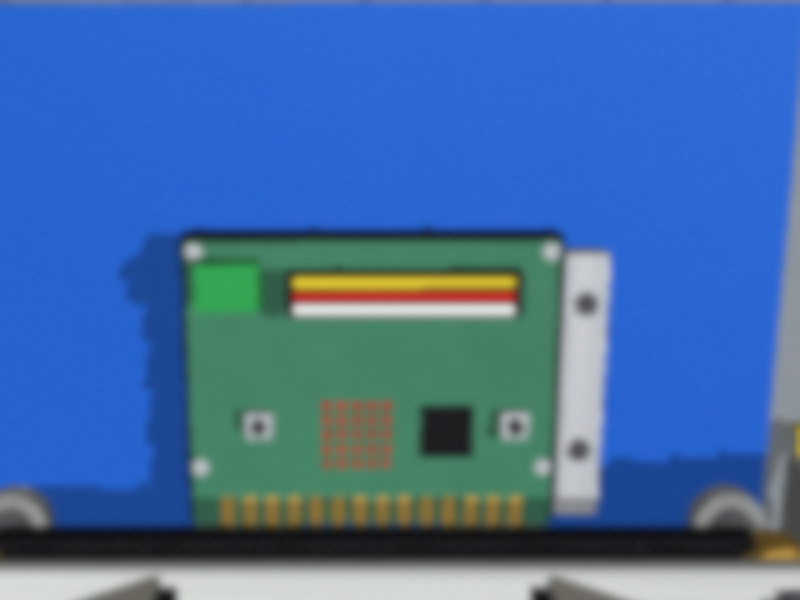

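The tray sits flat along the rail (crop x≈562) and level at its front edge (row 236), and overhangs the rail's front end by about 4.5 mm (5 expected when home). Next I'll refine the bar position from the earlier close-up and work out the approach.

```bash
python3 - <<'E'
from h import *
W=lambda L:np.array(L)*.7
E2=np.load("w2.npy")
v,r=fit([("wrist",E2,[(-132,-62,58),(-132,62,58),(-75,-111,45),(-75,111,45)],W([(253,70),(661,70),(136,256),(758,256)]))],[*JIG,0])
print(v.round(4),r.round(1).tolist())
print("bar centre in JIG",tojig(place(v,[-125,0,38])[0]),"home",tojig(place(v,[25,0,45])[0]))
rel(-126,0,.25,-90)
E
```

```text
[ 0.6632 -0.114   0.1851 -0.0028] [[-3.6, 1.1], [4.1, 1.1], [0.3, -2.1], [-0.3, -2.0]]
bar centre in JIG [-123.9   -0.7   35.2] home [26.1 -0.7 42.2]
at jig [ 15.1  -4.1 248.8] t 14.1 F [-0.2  0.3 -0.3] open 0.046016423785818855
shift [-0.1411 -0.0011  0.0043] turn [ 0.  90.1 -0. ]
```

>>> apply_moves:
  plan:
    - [-0.04,0,0.001,0,10,0,0.13]
    - [-0.08,0,0.002,0,20,0,0.13]
    - [-0.12,0,0.003,0,30,0,0.13]
    - [-0.14,0,0.004,0,40,0,0.13]
    - [-0.14,0,0.004,0,50,0,0.13]

```text
time: 14.72
tool_pos: [0.5381, -0.1369, 0.25]
tool_rot: [-1.571, -0.0, -0.693]
contact_force: [0.6, -0.4, 0.6]
opening: 0.0401
```

>>> apply_moves:
  plan:
    - [0,0,0,0,10,0,0.13]
    - [0,0.0,0,0,20,0,0.13]
    - [0,0.03,0,0,30,0,0.13]
    - [0,0.06,0,0,40,0,0.13]
    - [0,0.09,0,0,40,0,0.13]

```text
time: 15.35
tool_pos: [0.5394, -0.1366, 0.1586]
tool_rot: [-1.57, -0.0, -1.386]
contact_force: [0.1, -0.0, 1.3]
opening: 0.04
```

```bash
python3 - <<'E'
from h import *
rel(-125,0,.036,-90)
E
```

```text
at jig [-124.8   -0.2  158.6] t 15.35 F [ 0.1 -0.   1.3] open 0.03998818031440279
shift [-0.0003  0.1226 -0.0003] turn [-0. -0.  0.]
```

>>> apply_moves:
  plan:
    - [0,0.045,0,0,0,0,0.13]
    - [0,0.08,0,0,0,0,0.13]
    - [0,0.1,0,0,0,0,0.13]
    - [0,0.115,0,0,0,0,0.13]
    - [0,0.122,0,0,0,0,0.13]

```text
time: 15.98
tool_pos: [0.5393, -0.1367, 0.0368]
tool_rot: [-1.571, 0.0, -1.384]
contact_force: [-0.8, 1.0, 0.0]
opening: 0.0399
```

>>> apply_moves:
  plan:
    - [0,0,0,0,0,0,0.5]
    - [0,0,0,0,0,0,0.6]
    - [0,0,0,0,0,0,1]
    - [0,0,0,0,0,0,1]
    - [0,0,0,0,0,0,1]
  squeeze: 40

```text
time: 16.6
tool_pos: [0.5382, -0.137, 0.0379]
tool_rot: [-1.573, -0.0, -1.384]
contact_force: [-6.7, -2.1, 4.6]
opening: 0.014
```

```bash
python3 - <<'E'
from h import *
rel(-157,0,.036,-90)
E
```

```text
at jig [-126.    -0.4   37.9] t 16.6 F [-6.7 -2.1  4.6] open 0.013961457032480352
shift [-0.0004  0.002  -0.031 ] turn [0.1 0.1 0. ]
```

Gripped: the opening is 14 mm, which is the bar's thickness, and draw 0 corresponds to TCP jig x -126.0. Draw out slowly toward -158.

>>> apply_moves:
  plan:
    - [0,0,-0.006,0,0,0,1]
    - [0,0,-0.012,0,0,0,1]
    - [0,0,-0.018,0,0,0,1]
    - [0,0,-0.024,0,0,0,1]
    - [0,0,-0.029,0,0,0,1]

```text
time: 17.23
tool_pos: [0.5131, -0.1418, 0.0379]
tool_rot: [-1.566, -0.002, -1.384]
contact_force: [10.1, 4.2, -4.5]
opening: 0.0136
```

```bash
python3 - <<'E'
from h import *
rel(-158,0,.036,-90)
E
```

```text
at jig [-151.6   -0.5   37.9] t 17.225 F [10.1  4.2 -4.5] open 0.013571689057324995
shift [-0.0005  0.0019 -0.0064] turn [-0.3  0.1  0.1]
```

>>> apply_moves:
  plan:
    - [0,0,-0.002,0,0,0,1]
    - [0,0,-0.004,0,0,0,1]
    - [0,0,-0.006,0,0,0,1]
    - [0,0,-0.0065,0,0,0,1]
    - [0,0,-0.0065,0,0,0,1]

```text
time: 17.85
tool_pos: [0.5071, -0.143, 0.038]
tool_rot: [-1.565, -0.002, -1.384]
contact_force: [9.1, 4.8, -4.4]
opening: 0.0136
```

```bash
python3 - <<'E'
from h import *
import cv2
rel(-158,0,.036,-90)
a=cams.read_camera("scene")[200:330,230:360];t=cams.read_camera("top")[125:233,245:365]
z=cv2.resize(a,(600,600),interpolation=cv2.INTER_CUBIC)
cv2.imwrite("pics/s5.png",z)
w=cams.read_camera("wrist")
cv2.imwrite("pics/w5.png",np.hstack([cv2.resize(w,(400,300)),cv2.resize(t,(333,300),interpolation=cv2.INTER_CUBIC)]))
E
```

```text
at jig [-157.7   -0.5   38. ] t 17.85 F [ 9.1  4.8 -4.4] open 0.013606105670250366
shift [-0.0005  0.002  -0.0003] turn [-0.3  0.1  0.1]
```

View pics/s5.png

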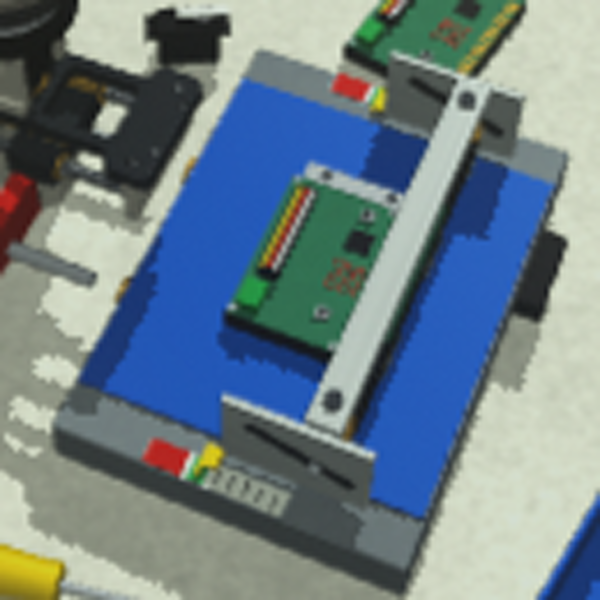

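View pics/w5.png

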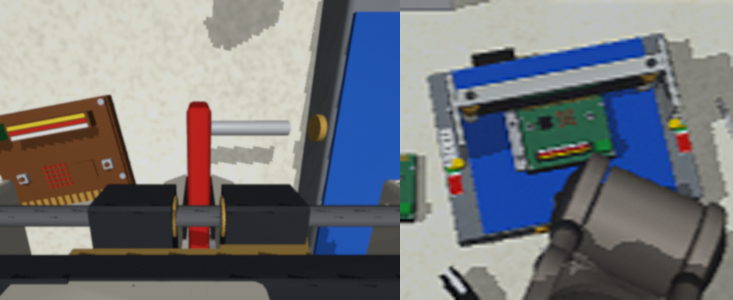

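The pointer has moved from (268,480) to about (210,459) in the scene crop, onto the green band. The tray is still against the rail. I'll get the draw from the images by the centroid of the yellow pointer.

```bash
python3 - <<'E'
from h import *
import cv2
def cen(im,x0,x1,y0,y1):
    c=im[y0:y1,x0:x1].astype(int);m=(c[...,2]-c[...,0]>90)&(c[...,1]-c[...,0]>70)
    w=m*(c[...,2]-c[...,0]);Y,X=np.mgrid[y0:y1,x0:x1];return np.array([(X*w).sum(),(Y*w).sum()])/w.sum(),m.sum()
rng={"scene":[(270,296,292,312)],"top":[(255,272,165,185),(336,352,150,185)]}
for n in rng:
  a=cv2.imread(f"pics/{n}.png");b=cams.read_camera(n)
  for q in rng[n]:
    ca,na=cen(a,*q);cb,nb=cen(b,*q);side=-125 if n=="scene" or q[0]>300 else 125
    E=ext(n);P=lambda x:proj(n,place([*JIG,0],[x,side,44]),E)[0]
    xs=np.linspace(-60,100,1601);X=lambda p:xs[np.argmin([np.linalg.norm(P(x)-p) for x in xs])]
    print(n,side,ca.round(1),cb.round(1),na,nb,"x",X(ca),X(cb),"draw",X(ca)-X(cb))
s=robot.observe();print(s["time"],tojig(s["tool_pos"]),s["contact_force"].round(1))
E
```

```text
scene -125 [287.6 303.5] [275.1 298.5] 19 19 x 40.7 8.600000000000009 draw 32.099999999999994
top 125 [263.5 173.9] [265.4 183.1] 12 11 x 42.7 12.0 draw 30.700000000000003
top -125 [341.4 159.9] [343.6 169.1] 11 13 x 42.7 11.700000000000003 draw 31.0
18.1 [-157.7   -0.5   37.9] [10.3  4.9 -4.3]
```

Three image measures give a draw of 31.0 to 32.1 mm, and the arm pose gives 31.7 mm. That is mid-green and steady, so I'm handing in while holding.

```bash
python3 -c "
from cell import robot
print(robot.hand_in())"
```

```text
the job is handed in; nothing more can be done
None
```

The board is home and the pull bar is drawn into the green, with the gripper still holding it; the job is handed in at about 18 s.

- **Tray:** I pushed it forward, left onto the side rail (5 N), back against both rear stops (9 N, no more movement), then left again (4 N). The close-up showed it flat along the rail with its front edge level. It overhung the rail's front end by about 4.5 mm, against 5 mm expected when home.
- **Bar:** I gripped it with a 40 N squeeze and drew it 31.7 mm by the arm's pose. The yellow pointers gave 32.1 mm in the scene view, and 30.7 mm and 31.0 mm in the top view. All of these are inside the green band of 28 to 36 mm.
- **After the draw:** The last scene picture still showed the tray against the rail. I did not measure its contact with the rear stops again after drawing; nothing but the contact pins came near it.
- **Disagreements:** The first fits of the jig and tray came out 2 to 9 mm too low in height, so I used the heights in the text. The contact points were also a few millimetres off my predictions, so I went by force there.

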